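Reload four power modules from the transfer rack into the test rack in reverse order

ROBOT

A 7-joint arm with a two-finger parallel gripper is mounted at the origin on the work surface. World frame = base frame: x ahead of the robot, y to its left, z up, the work surface at z = 0. Lengths are in mm, angles in rad, forces in N, time in s.
With the tool pointing down it reaches from about 425 to 875 mm from the base axis. Payload 8.4 kg.
Tool frame: the origin (TCP) lies where the fingers leave the gripper's body, on its centre line; the fingertips stand 70 mm ahead of it and the grasp point (between the pads) lies 51 mm ahead of it; z points along the fingers, y is the line along which they close (so a half turn about z gives the same grasp; the last joint's range is limited). The gripper opens to 87 mm and grips with 3 to 60 N. Pads are 19 mm wide; open, the fingers measure 117 mm over their backs; the gripper's body (75 mm by 190 mm) begins 51 mm behind the grasp point.
Start: joints at [-1.331, 0.333, 0.04, 1.465, -0.013, 1.343, -0.059], TCP at [216.033, 613.023, 292.246] pointing down, gripper open.
Joint ranges: [-2.58, 2.58], [-0.38, 2.09], [-1.3, 1.39], [0.25, 2.4], [-1.5, 4.64], [0.08, 2.09], [-2.65, 2.65]. Speed limits (rad/s): [2.22, 2.22, 2.79, 2.79, 3.14, 3.14, 3.14].

INTERFACE

Orientations are given as a unit quaternion [x, y, z, w].
In Python, from station import arm gives the robot as it stands.
- The arm moves only by the shell command python3 -m pendant 'ROWS'. ROWS is text: rows parted by semicolons, each of 5 numbers parted by spaces: the shift along the tool's x, y, z in mm, then the turn about the tool's z in degrees, then the closure, from -1 (fully open) to 1 (shut). In form: dx dy dz yaw claw; .... A call has exactly 5 rows; each row is the pose to reach, as a shift and turn from the pose commanded when the call began, along the tool's axes at that moment; what a row does not reach only later rows make up. A row lasts 1/10 s, in which the tool goes at most 50 mm and 8.59 degrees, less where a joint would pass 70% of its speed; a pose out of reach is approached as far as the arm can. A call with a gripper value outside its range is refused whole. The fingers move at their own pace and stop on an object; the grip force is fixed at half the most. Time passes only in rows, so rows that repeat a pose let the fingers close, or fill a call up. It gives the time, the measured TCP pose, the force, the opening and the grip force at its end, in the units of the state.
- arm.sense(): the state, without advancing time (a new reading comes with each control period).
- arm.snapshot(name): name is "scene" or "top" or "wrist"; returns (picture, depth): 420x560x3 uint8, blue, green, red; 420x560 float32, mm along the optical axis (not along the pixel's ray), 0 where there is no reading.
- arm.calibration(name): a dict with "mtx" (3x3 intrinsics, pixels), "rvec" (rotation vector, rad) and "tvec" (3), from world to camera coordinates, as OpenCV has them. Camera axes: x right, y down, z forward; pixel columns grow to the right and rows downward; lengths in mm; the calibration is good to about 2 mm. A picture is of the moment at which its call begins: read the wrist's pose just before it. calibration takes no time and is no camera call; for the wrist camera it gives the pose at the moment of the call.
- arm.sign_off(): hands the job in; it is judged then, once.
The state is a dict: "t": time; "joint_positions": joint angles; "joint_vel": joint speeds; "tau": joint torques, N m; "tool_pos": TCP position; "ee_rot": TCP orientation; "ft_force": force on the tool from outside, world axes, zero at the start; "torque": the same for the moment, N m; "opening": opening from 0.0 (shut) to 1.0 (fully open); "gripper_force": force on a finger pad.
Only numpy, scipy, OpenCV 4.12 (cv2) and the standard library are available. Lean on these libraries where they do the work, as an engineer would, in place of code of your own. Each camera call takes 0.05 s, during which the arm holds its last target. There are 200 camera calls.

TASK

Move the four power modules from the grey rack into the black test rack so that they stand there in reverse order, counted from the orange end blocks: the module nearest the grey rack's orange block goes into the black rack's pocket farthest from its orange block, the next one into the next pocket, and so on, until the last stands beside the orange block. Keep every module upright, set it down gently without dropping it, and leave all four standing upright and fully seated, one in each pocket, let go and at rest.

Things in the scene. Friction and masses are not known exactly. Their poses are not given: they have to be found in the camera images.
- source_rack: Grey fixed rack, any heading, on either side; base 78 (x) by 284 (y) by 8 mm thick. Origin: on the bench under the middle of the row of four; z up, y along the row towards the end with the orange block (70 x 20 mm, top 30 mm above the bench, at y +142 mm). Four coloured cradles stand on it at y +93, +31, -31, -93 mm, x 0.
- test_rack: Black fixed rack, any heading; base, origin, axes and orange block (y +142 mm) as on the grey rack. Four empty pockets at y +93, +31, -31, -93 mm, x 0: inside 52 (x) by 44 mm (y), pale floor 11 mm and lip tops 21 mm above the bench, lips 3 mm thick. A module fits with 4 mm to spare each side, its x along the rack's x, either way round.
- module_white: Loose dark metal power module, white top with 3 mm brass studs; 44 (x) by 36 (y) by 60 mm high, about 0.2 kg. Origin: centre of underside, z up. Starts upright in the white cradle, underside 11 mm above the bench, its x along the source rack's x. Flat x faces are best to grip (y faces have 1.5 mm fins); 23 mm free between neighbours along the row, more across.
- module_yellow: Loose dark metal power module, yellow top with 3 mm brass studs; 44 (x) by 36 (y) by 60 mm high, about 0.2 kg. Origin: centre of underside, z up. Starts upright in the yellow cradle, underside 11 mm above the bench, its x along the source rack's x. Flat x faces are best to grip (y faces have 1.5 mm fins); 23 mm free between neighbours along the row, more across.
- module_green: Loose dark metal power module, green top with 3 mm brass studs; 44 (x) by 36 (y) by 60 mm high, about 0.2 kg. Origin: centre of underside, z up. Starts upright in the green cradle, underside 11 mm above the bench, its x along the source rack's x. Flat x faces are best to grip (y faces have 1.5 mm fins); 23 mm free between neighbours along the row, more across.
- module_blue: Loose dark metal power module, blue top with 3 mm brass studs; 44 (x) by 36 (y) by 60 mm high, about 0.2 kg. Origin: centre of underside, z up. Starts upright in the blue cradle, underside 11 mm above the bench, its x along the source rack's x. Flat x faces are best to grip (y faces have 1.5 mm fins); 23 mm free between neighbours along the row, more across.
- cradle_white: White cradle fixed on the grey rack, where the white module starts; it stays there and marks that place. Which cradle is where in the row varies. 58 (x) by 50 mm (y), inside 52 by 44, floor 3 mm thick, lip tops 21 mm above the bench. Origin: centre of its underside, 8 mm above the bench; axes parallel to the source rack's.
- cradle_yellow: Yellow cradle fixed on the grey rack, where the yellow module starts; it stays there and marks that place. Which cradle is where in the row varies. 58 (x) by 50 mm (y), inside 52 by 44, floor 3 mm thick, lip tops 21 mm above the bench. Origin: centre of its underside, 8 mm above the bench; axes parallel to the source rack's.
- cradle_green: Green cradle fixed on the grey rack, where the green module starts; it stays there and marks that place. Which cradle is where in the row varies. 58 (x) by 50 mm (y), inside 52 by 44, floor 3 mm thick, lip tops 21 mm above the bench. Origin: centre of its underside, 8 mm above the bench; axes parallel to the source rack's.
- cradle_blue: Blue cradle fixed on the grey rack, where the blue module starts; it stays there and marks that place. Which cradle is where in the row varies. 58 (x) by 50 mm (y), inside 52 by 44, floor 3 mm thick, lip tops 21 mm above the bench. Origin: centre of its underside, 8 mm above the bench; axes parallel to the source rack's.
Things that resemble listed ones, but are neither listed nor needed, are in the scene too. What is shaped like the module_green but brown is not meant. Leave any brown look-alike of the module_blue alone.

How it is judged (in metres and radians):
At the end, for the whole second after the job is handed in: Each module is at rest in the black-rack pocket that reverses its cradle's place, counted from the orange blocks (1st to 4th, 2nd to 3rd, ...): within 9 mm of the pocket centre in x and y, underside within 4 mm of the pocket floor, tilt under 0.1 rad, below 0.02 m/s and 0.2 rad/s (x of module_white in the frame of test_rack between -0.009 and 0.009 m and z of module_white in the frame of test_rack between 0.007 and 0.015 m and angle between each of module_white, module_yellow, module_green, module_blue's own z axis and vertical below 0.1 rad and linear speed of each of module_white, module_yellow, module_green, module_blue below 0.02 m/s and angular speed of each of module_white, module_yellow, module_green, module_blue below 0.2 rad/s and ((y of cradle_white in the frame of source_rack between 0.078 and 0.108 m and y of module_white in the frame of test_rack between -0.102 and -0.084 m) or (y of cradle_white in the frame of source_rack between 0.016 and 0.046 m and y of module_white in the frame of test_rack between -0.04 and -0.022 m) or (y of cradle_white in the frame of source_rack between -0.046 and -0.016 m and y of module_white in the frame of test_rack between 0.022 and 0.04 m) or (y of cradle_white in the frame of source_rack between -0.108 and -0.078 m and y of module_white in the frame of test_rack between 0.084 and 0.102 m)) and x of module_yellow in the frame of test_rack between -0.009 and 0.009 m and z of module_yellow in the frame of test_rack between 0.007 and 0.015 m and ((y of cradle_yellow in the frame of source_rack between 0.078 and 0.108 m and y of module_yellow in the frame of test_rack between -0.102 and -0.084 m) or (y of cradle_yellow in the frame of source_rack between 0.016 and 0.046 m and y of module_yellow in the frame of test_rack between -0.04 and -0.022 m) or (y of cradle_yellow in the frame of source_rack between -0.046 and -0.016 m and y of module_yellow in the frame of test_rack between 0.022 and 0.04 m) or (y of cradle_yellow in the frame of source_rack between -0.108 and -0.078 m and y of module_yellow in the frame of test_rack between 0.084 and 0.102 m)) and x of module_green in the frame of test_rack between -0.009 and 0.009 m and z of module_green in the frame of test_rack between 0.007 and 0.015 m and ((y of cradle_green in the frame of source_rack between 0.078 and 0.108 m and y of module_green in the frame of test_rack between -0.102 and -0.084 m) or (y of cradle_green in the frame of source_rack between 0.016 and 0.046 m and y of module_green in the frame of test_rack between -0.04 and -0.022 m) or (y of cradle_green in the frame of source_rack between -0.046 and -0.016 m and y of module_green in the frame of test_rack between 0.022 and 0.04 m) or (y of cradle_green in the frame of source_rack between -0.108 and -0.078 m and y of module_green in the frame of test_rack between 0.084 and 0.102 m)) and x of module_blue in the frame of test_rack between -0.009 and 0.009 m and z of module_blue in the frame of test_rack between 0.007 and 0.015 m and ((y of cradle_blue in the frame of source_rack between 0.078 and 0.108 m and y of module_blue in the frame of test_rack between -0.102 and -0.084 m) or (y of cradle_blue in the frame of source_rack between 0.016 and 0.046 m and y of module_blue in the frame of test_rack between -0.04 and -0.022 m) or (y of cradle_blue in the frame of source_rack between -0.046 and -0.016 m and y of module_blue in the frame of test_rack between 0.022 and 0.04 m) or (y of cradle_blue in the frame of source_rack between -0.108 and -0.078 m and y of module_blue in the frame of test_rack between 0.084 and 0.102 m))); the robot touches nothing.
It fails at once if a module is tipped more than about 40 degrees (angle between any of module_white, module_yellow, module_green, module_blue's own z axis and vertical above 0.7 rad).
It fails at once if a module is dropped or slammed into the test rack (over 0.5 m/s within 13 mm of the pocket floor, a fall of some 15 mm) ((horizontal distance between module_white and test_rack below 0.15 m and z of module_white in the frame of test_rack below 0.024 m and linear speed of module_white above 0.5 m/s) or (horizontal distance between module_yellow and test_rack below 0.15 m and z of module_yellow in the frame of test_rack below 0.024 m and linear speed of module_yellow above 0.5 m/s) or (horizontal distance between module_green and test_rack below 0.15 m and z of module_green in the frame of test_rack below 0.024 m and linear speed of module_green above 0.5 m/s) or (horizontal distance between module_blue and test_rack below 0.15 m and z of module_blue in the frame of test_rack below 0.024 m and linear speed of module_blue above 0.5 m/s)).
It also fails if it takes over 109 s, if anything falls off the work surface, if the arm or the gripper's body presses on something with over 40 N, if the wrist force passes 120 N, or if a joint passes its speed limit or range.

## Working session

There is one attempt and no reset: what is moved stays moved. The work goes in short steps, Python scripts to look and compute and a shell command to move; the robot and the scene stay as the last step left them, time stands still between calls to the robot, and variables do not carry over. Pictures are saved under pics/ and viewed, at most 14 in all, crops included, and the job is handed in when it is done.

```bash
ls; mkdir -p pics; python3 - <<'E'
from station import arm
import cv2,numpy as np
s=arm.sense();print(s)
for n in("scene","top"):
    p,d=arm.snapshot(n);cv2.imwrite(f"pics/{n}0.png",p);np.save(f"{n}0.npy",d)
    print(n,arm.calibration(n))
E
```

```text
pics
{'t': 0.0, 'joint_positions': array([-1.33120586,  0.33393503,  0.03985654,  1.46622808, -0.0134083 ,
        1.34328821, -0.05848484]), 'joint_vel': array([ 0.00029571, -0.00079961, -0.00097722, -0.001704  ,  0.00059789,
        0.0008094 ,  0.00119769]), 'tau': array([ 1.66132581e-04, -6.56332326e+01,  1.33545566e+00, -4.03817761e+01,
       -5.97070344e-02,  4.42917680e-02,  1.25590527e-04]), 'tool_pos': array([215.92082125, 612.73304582, 291.36447485]), 'ee_rot': array([ 1.68579846e-01,  9.85687679e-01, -7.91664763e-04, -8.69074251e-05]), 'ft_force': array([-0.26542785, -0.0635896 , -0.57146794]), 'torque': array([ 0.03016896, -0.00073876, -0.00520705]), 'gripper_force': 0.0, 'opening': 0.9968717086950591}
scene {'mtx': array([[501.01238473,   0.        , 276.74328804],
       [  0.        , 501.01238473, 208.86592516],
       [  0.        ,   0.        ,   1.        ]]), 'rvec': array([ 2.29176271,  1.32406934, -0.38679889]), 'tvec': array([-177.5275719 , -353.83348185, 1255.8452685 ])}
top {'mtx': array([[531.97577415,   0.        , 276.69173017],
       [  0.        , 531.97577415, 220.51999382],
       [  0.        ,   0.        ,   1.        ]]), 'rvec': array([ 2.11691681, -2.17758005,  0.15272981]), 'tvec': array([ -36.45578536,  480.19923951, 1302.47468548])}
```

View pics/top0.png

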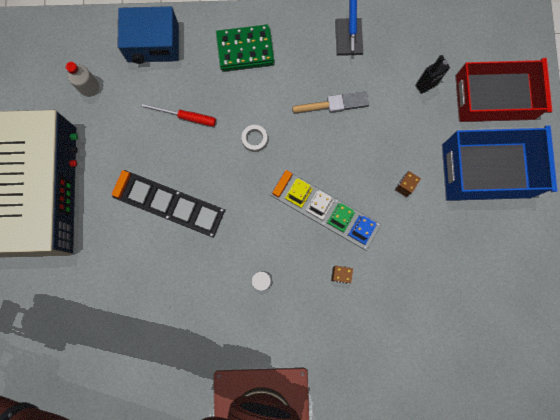

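View pics/scene0.png

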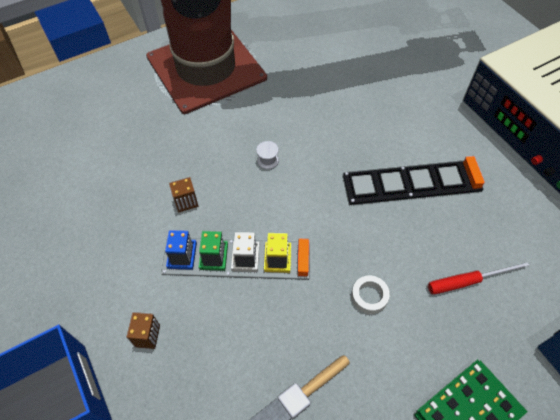

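The top view shows yellow (298,190), white (320,203), green (343,217) and blue (365,229), counted from the grey orange block at (283,183). The black orange block is at (120,184), with pockets at (139,193), (161,201), (184,208) and (207,217). The brown look-alikes at (408,183) and (342,274) stay where they are.

```bash
cat > h.py <<'E'
import cv2,numpy as np
from scipy.spatial.transform import Rotation as R
from station import arm
def cast(uv,z,c):
    M=cv2.Rodrigues(c["rvec"])[0];K=c["mtx"];t=c["tvec"].ravel()
    o=-M.T@t;uv=np.atleast_2d(uv).astype(float)
    r=(np.c_[uv,np.ones(len(uv))]@np.linalg.inv(K).T)@M
    return o+r*((z-o[2])/r[:,2])[:,None]
def blobs(p,lo,hi,roi,amin=60):
    x0,y0,x1,y1=roi;h=cv2.cvtColor(p,cv2.COLOR_BGR2HSV)
    m=np.zeros(p.shape[:2],np.uint8);m[y0:y1,x0:x1]=cv2.inRange(h,lo,hi)[y0:y1,x0:x1]
    cs=cv2.findContours(m,cv2.RETR_EXTERNAL,cv2.CHAIN_APPROX_NONE)[0]
    return [(cv2.minAreaRect(c),cv2.contourArea(c)) for c in cs if cv2.contourArea(c)>amin]
E
python3 - <<'E'
from h import *
np.set_printoptions(precision=1,suppress=True)
for n,rs,rb in(("top",(270,165,385,250),(105,165,230,240)),("scene",(160,225,315,285),(340,150,490,205))):
    p=cv2.imread(f"pics/{n}0.png");c=arm.calibration(n)
    for nm,lo,hi,roi,z in(("or",(5,180,150),(18,255,255),rs,30),("or",(5,180,150),(18,255,255),rb,30),
      ("yel",(22,150,130),(35,255,255),rs,71),("grn",(45,120,80),(80,255,255),rs,71),("blu",(100,150,130),(125,255,255),rs,71),("whi",(0,0,200),(180,40,255),rs,71),("pock",(0,0,150),(180,60,255),rb,11)):
        for r,a in blobs(p,lo,hi,roi,60 ):
            print(n,nm,z,np.array(r[0]),np.array(r[1]),a,cast(r[0],z,c)[0])
E
```

```text
top or 30 [281.9 182.8] [ 7.2 26.2] 165.0 [576.1 -66.   30. ]
top or 30 [119.9 183.2] [ 7.  27.1] 161.5 [586.9 346.7  30. ]
top yel 71 [298.8 192.5] [19. 24.] 413.0 [ 541.8 -106.3   71. ]
top grn 71 [340.9 216.6] [19.1 23.9] 411.5 [ 478.9 -207.2   71. ]
top blu 71 [362.4 228.6] [19.5 24.1] 304.0 [ 447.8 -258.    71. ]
top whi 71 [320.6 200.8] [14.3 16.1] 147.5 [ 519.5 -159.1   71. ]
top pock 11 [205.4 217.7] [15.2 18.8] 251.0 [494.6 132.1  11. ]
top pock 11 [183.1 208.8] [14.6 18.8] 241.0 [519.4 189.   11. ]
top pock 11 [161.  200.1] [14.2 18.5] 233.5 [543.9 246.   11. ]
top pock 11 [138.9 191.5] [13.7 18.5] 222.5 [568.  302.9  11. ]
scene or 30 [302.8 255.5] [ 9.9 32.9] 282.0 [579.7 -69.9  30. ]
scene or 30 [474.3 170.1] [29.7  8.4] 206.0 [590.3 342.5  30. ]
scene yel 71 [277. 252.] [36. 26.] 491.5 [ 566.7 -118.2   71. ]
scene grn 71 [213.  254.2] [26.  28.9] 104.0 [ 512.5 -220.5   71. ]
scene grn 71 [210.3 242.1] [19.5 22.2] 381.5 [ 487.8 -214.    71. ]
scene blu 71 [176.5 241. ] [20.2 21.6] 378.0 [ 454.6 -266.7   71. ]
scene whi 71 [242.5 242.5] [21. 21.] 394.0 [ 518.2 -163.2   71. ]
scene pock 11 [362.7 184.2] [17.  19.4] 275.5 [493.1 130.8  11. ]
scene pock 11 [392.  181.2] [16.4 19.3] 265.5 [518.  188.5  11. ]
scene pock 11 [421.2 178.2] [17.  19.4] 258.5 [542.9 246.3  11. ]
scene pock 11 [449.8 175.3] [19.3 16.4] 247.5 [567.1 303.2  11. ]
scene pock 11 [414.5 177. ] [ 54. 149.] 3092.5 [533.1 236.   11. ]
```

```bash
python3 - <<'E'
from h import *
np.set_printoptions(precision=1,suppress=True)
for n,roi in(("top",(270,165,385,250)),("scene",(160,225,315,285))):
    d=np.load(f"{n}0.npy");c=arm.calibration(n)
    K=c["mtx"];M=cv2.Rodrigues(c["rvec"])[0];v,u=np.mgrid[:420,:560]
    P=np.stack([(u-K[0,2])*d/K[0,0],(v-K[1,2])*d/K[1,1],d],-1)-c["tvec"].ravel()
    W=P@M
    m=np.zeros((420,560),np.uint8);x0,y0,x1,y1=roi;m[y0:y1,x0:x1]=255*((W[...,2]>62)&(W[...,2]<82))[y0:y1,x0:x1]
    k,l,st,ce=cv2.connectedComponentsWithStats(m)
    C=[]
    for i in range(1,k):
        if st[i,4]>80:
            C.append(cast(ce[i],71,c)[0]);q=W[l==i]
            print(n,ce[i],st[i,4],np.median(q[:,2]),C[-1],np.array(cv2.minAreaRect(cast(np.argwhere(l==i)[:,::-1],71,c)[:,:2].astype(np.float32))[1]))
    C=np.array(C)[:,:2];m0=C.mean(0);dv=np.linalg.svd(C-m0)[2][0];print(m0,dv,np.sort((C-m0)@dv),np.degrees(np.arctan2(dv[1],dv[0])))
s=arm.sense();print(R.from_quat(s["ee_rot"]).as_matrix())
print(arm.calibration("wrist"))
E
```

```text
top [299.2 189.2] 269 71.79233290924671 [ 550.1 -107.5   71. ] [37.7 45.6]
top [320.7 201.1] 273 71.7165767300502 [ 518.7 -159.2   71. ] [37.5 45.6]
top [342.3 214.2] 276 71.63437540718726 [ 484.7 -210.9   71. ] [37.2 46.8]
top [364.6 226.5] 277 71.88320389364539 [ 453.  -263.9   71. ] [37.8 45.7]
[ 501.6 -185.4] [-0.5 -0.8] [-91.8 -31.2  30.6  92.4] -121.99158370990614
scene [176.6 241.6] 493 71.4470084145848 [ 455.7 -267.1   71. ] [39.  49.6]
scene [210.1 242.3] 478 71.33412395370553 [ 488.  -214.4   71. ] [38.8 47.5]
scene [243.4 243.7] 478 71.47259550450141 [ 521.3 -163.    71. ] [36.7 49.7]
scene [276.6 244.5] 469 71.63268122516948 [ 553.1 -111.2   71. ] [36.8 47.2]
[ 504.5 -188.9] [0.5 0.8] [-92.2 -30.4  30.9  91.7] 57.93221573051928
[[-0.9  0.3 -0. ]
 [ 0.3  0.9 -0. ]
 [-0.  -0.  -1. ]]
{'mtx': array([[314. ,   0. , 278.4],
       [  0. , 314. , 210.1],
       [  0. ,   0. ,   1. ]]), 'rvec': array([-2.4, -1.7, -0.2]), 'tvec': array([-649.4,  -33. ,  389.4])}
```

```bash
cat >> h.py <<'E'
SRC=(np.array([503.,-187.]),58.0); BLK=(np.array([531.2,217.4]),66.8)
def slot(rack,y,x=0):
    c,a=rack;a=np.radians(a);return c+y*np.array([np.cos(a),np.sin(a)])+x*np.array([np.sin(a),-np.cos(a)])
def yang(Rm): return np.degrees(np.arctan2(Rm[1,1],Rm[0,1]))
def plan(wps,claw):
    """wps: (x,y,z,toolY angle deg,rows); prints the shifts to type, from the measured pose"""
    s=arm.sense();p=np.array(s["tool_pos"]);a=yang(R.from_quat(s["ee_rot"]).as_matrix())
    poses=[]
    for x,y,z,b,n in wps:
        q=np.array([x,y,z]);db=(b-a+180)%360-180
        poses+=[(p+(q-p)*k/n,a+db*k/n) for k in range(1,n+1)];p,a=q,a+db
    while len(poses)%5:poses.append(poses[-1])
    p=np.array(s["tool_pos"]);a=yang(R.from_quat(s["ee_rot"]).as_matrix())
    for i in range(0,len(poses),5):
        t=np.radians(a);Y=np.array([np.cos(t),np.sin(t),0]);Z=np.array([0,0,-1.]);X=np.cross(Y,Z)
        print("; ".join("%.0f %.0f %.0f %.1f %g"%((q-p)@X,(q-p)@Y,(q-p)@Z,a-b,claw) for q,b in poses[i:i+5]))
        p,a=poses[i+4]
def where():
    s=arm.sense();print("t %.2f"%s["t"],np.round(s["tool_pos"],1),"yA %.2f"%yang(R.from_quat(s["ee_rot"]).as_matrix()),"open %.3f gf %.1f"%(s["opening"],s["gripper_force"]),"ft",np.round(s["ft_force"],1))
E
python3 -c "
from h import *
plan([(531,217,292,-23.2,13),(531,217,292,-23.2,2)],-1)"
```

```text
-33 -21 -0 7.2 -1; -66 -41 -0 14.4 -1; -99 -62 -0 21.6 -1; -132 -83 -0 28.9 -1; -165 -103 -0 36.1 -1
-39 3 -0 7.2 -1; -78 5 -0 14.4 -1; -116 8 -0 21.6 -1; -155 11 -0 28.9 -1; -194 14 -0 36.1 -1
-30 25 -0 7.2 -1; -60 50 -0 14.4 -1; -89 75 -0 21.6 -1; -89 75 -0 21.6 -1; -89 75 -0 21.6 -1
```

```bash
python3 -m pendant '-33 -21 0 7.2 -1; -66 -41 0 14.4 -1; -99 -62 0 21.6 -1; -132 -83 0 28.9 -1; -165 -103 0 36.1 -1'
python3 -m pendant '-39 3 0 7.2 -1; -78 5 0 14.4 -1; -116 8 0 21.6 -1; -155 11 0 28.9 -1; -194 14 0 36.1 -1'
python3 -m pendant '-30 25 0 7.2 -1; -60 50 0 14.4 -1; -89 75 0 21.6 -1; -89 75 0 21.6 -1; -89 75 0 21.6 -1'
python3 - <<'E'
from h import *
where();c=arm.calibration("wrist");print(c)
p,d=arm.snapshot("wrist");cv2.imwrite("pics/w1.png",p);np.save("w1.npy",d);np.savez("w1c.npz",**c)
print(arm.sense()["joint_positions"])
E
```

```text
t: 0.6
tool_pos: [338.1, 459.4, 291.9]
ee_rot: [0.468, 0.884, -0.0, -0.0]
ft_force: [-0.4, 0.3, 0.2]
opening: 0.997
gripper_force: 0.0
t: 1.1
tool_pos: [459.4, 307.6, 292.0]
ee_rot: [0.719, 0.695, -0.0, -0.0]
ft_force: [0.6, 0.7, -0.2]
opening: 1.0
gripper_force: 0.0
t: 1.6
tool_pos: [531.5, 217.1, 291.9]
ee_rot: [0.835, 0.55, -0.0, 0.0]
ft_force: [0.5, 0.8, 0.8]
opening: 1.001
gripper_force: 0.0
t 1.60 [531.5 217.1 291.9] yA -23.29 open 1.001 gf 0.0 ft [0.5 0.8 0.8]
{'mtx': array([[314.03377092,   0.        , 278.39145076],
       [  0.        , 314.03377092, 210.06414779],
       [  0.        ,   0.        ,   1.        ]]), 'rvec': array([-2.81767616,  0.57833811,  0.07941444]), 'tvec': array([-402.92824874,  362.15439168,  498.04794778])}
[-0.90665374  0.18695757  0.50494097  1.67685401 -0.09364631  1.30260622
 -0.78826798]
```

View pics/w1.png

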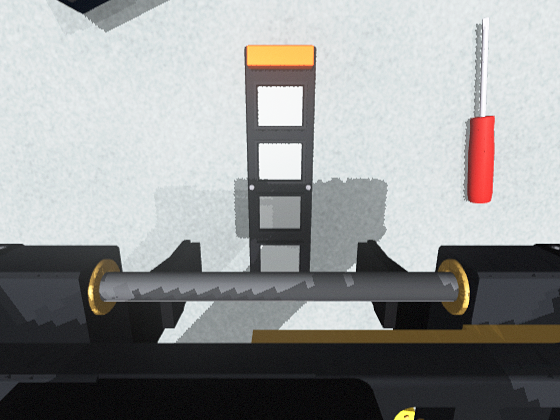

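The wrist view shows the black rack upright in the picture: orange block at (280,57), pocket floors at (280,106), (280,162) and (280,212). I'll check these against the top-view fit, then do the same over the grey rack.

```bash
python3 - <<'E'
from h import *
np.set_printoptions(precision=1,suppress=True)
c=dict(np.load("w1c.npz"));p=cv2.imread("pics/w1.png")
for nm,lo,hi,roi,z in(("or",(5,150,120),(25,255,255),(235,35,325,75),30),("pock",(0,0,150),(180,60,255),(252,80,308,187),11),("pock3",(0,0,95),(180,60,255),(256,190,305,235),11)):
    for r,a in blobs(p,lo,hi,roi,200):
        b=cv2.boxPoints(r);print(nm,np.array(r[0]),np.array(r[1]),r[2],cast(r[0],z,c)[0])
for y in(93,31,-31,-93,142):print(y,slot(BLK,y))
plan([(503-48,-187-76,300,-32,11),(503-48,-187-76,300,-32,4)],-1)
E
```

```text
or [279.5  56. ] [22. 67.] 90.0 [587.5 344.8  30. ]
pock [280. 161.] [36. 42.] 90.0 [545.  243.9  11. ]
pock [279.5 105.5] [39. 45.] 90.0 [568.9 301.3  11. ]
pock3 [279.5 212. ] [32. 41.] 90.0 [519.9 186.6  11. ]
93 [567.8 302.9]
31 [543.4 245.9]
-31 [519.  188.9]
-93 [494.6 131.9]
142 [587.1 347.9]
-43 11 -1 0.8 -1; -86 22 -1 1.6 -1; -129 33 -2 2.4 -1; -172 43 -3 3.2 -1; -215 54 -4 4.0 -1
-42 14 -1 0.8 -1; -84 28 -1 1.6 -1; -126 42 -2 2.4 -1; -168 55 -3 3.2 -1; -210 69 -4 4.0 -1
-41 17 -1 0.8 -1; -41 17 -1 0.8 -1; -41 17 -1 0.8 -1; -41 17 -1 0.8 -1; -41 17 -1 0.8 -1
```

```bash
python3 -m pendant '-43 10 0 0.8 -1; -86 20 0 1.6 -1; -129 30 0 2.4 -1; -172 40 0 3.2 -1; -215 50 0 4 -1'
python3 -m pendant '-42 12 0 0.8 -1; -84 24 0 1.6 -1; -126 36 0 2.4 -1; -168 48 0 3.2 -1; -210 59 0 4 -1'
python3 -m pendant '-10 8 -4 0.8 -1; -10 8 -8 0.8 -1; -10 8 -8 0.8 -1; -10 8 -8 0.8 -1; -10 8 -8 0.8 -1'
python3 - <<'E'
from h import *
where();c=arm.calibration("wrist")
p,d=arm.snapshot("wrist");cv2.imwrite("pics/w2.png",p);np.save("w2.npy",d);np.savez("w2c.npz",**c)
E
```

```text
t: 2.15
tool_pos: [491.6, 0.6, 292.2]
ee_rot: [0.853, 0.522, 0.0, -0.0]
ft_force: [0.5, -0.8, 0.5]
opening: 1.002
gripper_force: 0.0
t: 2.65
tool_pos: [448.7, -213.1, 292.4]
ee_rot: [0.87, 0.492, 0.001, -0.0]
ft_force: [0.6, 0.6, -0.1]
opening: 1.001
gripper_force: 0.0
t: 3.15
tool_pos: [451.0, -224.1, 300.0]
ee_rot: [0.874, 0.486, -0.0, -0.0]
ft_force: [-0.0, 0.5, -0.4]
opening: 1.0
gripper_force: 0.0
t 3.15 [ 451.  -224.1  300. ] yA -31.84 open 1.000 gf 0.0 ft [-0.   0.5 -0.4]
```

View pics/w2.png

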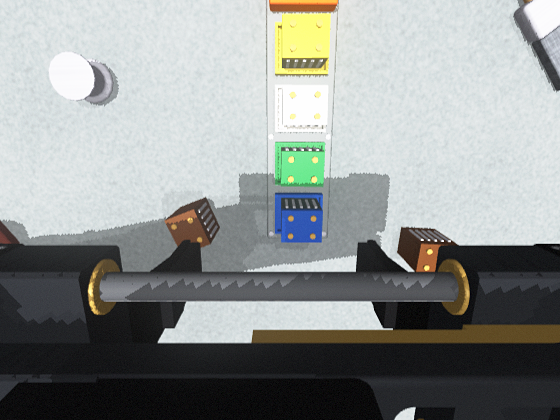

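All four modules are visible: yellow (306,36), white (303,104), green (301,162), blue (302,222). I'll measure their tops through the depth mask.

```bash
python3 - <<'E'
from h import *
np.set_printoptions(precision=1,suppress=True)
c=dict(np.load("w2c.npz"));d=np.load("w2.npy")
K=c["mtx"];M=cv2.Rodrigues(c["rvec"])[0];v,u=np.mgrid[:420,:560]
W=(np.stack([(u-K[0,2])*d/K[0,0],(v-K[1,2])*d/K[1,1],d],-1)-c["tvec"].ravel())@M
m=np.zeros((420,560),np.uint8);m[8:250,265:340]=255*((W[...,2]>65)&(W[...,2]<80))[8:250,265:340]
k,l,st,ce=cv2.connectedComponentsWithStats(m);C=[]
for i in range(1,k):
    if st[i,4]>300:
        r=cv2.minAreaRect(np.argwhere(l==i)[:,::-1].astype(np.float32));C.append(cast(r[0],71,c)[0,:2]);print(np.array(r[0]),np.array(r[1]),r[2],C[-1],np.median(W[l==i][:,2]))
C=np.array(C);print(C.mean(0),np.degrees(np.arctan2(*(C[0]-C[-1])[::-1])),np.linalg.norm(C[0]-C[-1]))
E
```

```text
[306.  36.] [44. 48.] 90.0 [ 551.6 -109.7] 70.0628583859989
[304.5 105.5] [39. 45.] 90.0 [ 519.7 -161.2] 70.14875940730685
[302.5 168.5] [43. 35.] -0.0 [ 486.9 -212.9] 70.2050207141995
[301.5 226. ] [32. 41.] 90.0 [ 454.6 -265.5] 70.1844330900889
[ 503.2 -187.3] 58.08160109588084 183.54428931042324
```

```bash
sed -i 's/^SRC=.*/SRC=(np.array([503.2,-187.3]),58.0); BLK=(np.array([531.8,216.5]),66.8)/' h.py
python3 -c "
from h import *
x,y=slot(SRC,93)
plan([(x,y,205,-32,5),(x,y,102,-32,5)],-1)"
```

```text
30 5 19 0.0 -1; 61 10 38 0.1 -1; 91 15 57 0.1 -1; 122 20 76 0.1 -1; 152 25 95 0.1 -1
0 0 21 0.0 -1; 0 0 41 0.0 -1; 0 0 62 0.0 -1; 0 0 82 0.0 -1; 0 0 103 0.0 -1
```

```bash
python3 -m pendant '35 6 24 0 -1; 75 12 48 0 -1; 115 19 72 0 -1; 152 25 95 0 -1; 152 25 95 0 -1' >/dev/null
python3 -c "
from h import *
where()
x,y=slot(SRC,93)
plan([(x,y,102,-32,5)],-1)"
```

```text
t 3.70 [ 553.7 -103.4  201.3] yA -31.52 open 0.996 gf 0.0 ft [-0.1  0.6  0.2]
-1 0 20 0.1 -1; -2 1 40 0.2 -1; -3 1 60 0.3 -1; -4 1 79 0.4 -1; -5 2 99 0.5 -1
```

```bash
python3 -m pendant '0 0 25 0 -1; 0 0 50 0 -1; 0 0 75 0 -1; 0 0 96 0 -1; 0 0 96 0 -1' >/dev/null
python3 -c "
from h import *
where()
x,y=slot(SRC,93)
plan([(x,y,102,-32,5)],-1)"
```

```text
t 4.20 [ 550.6 -109.3  106.8] yA -31.96 open 1.001 gf 0.0 ft [ 0.9 -0.2  0.4]
0 0 1 0.0 -1; 1 0 2 0.0 -1; 1 1 3 0.0 -1; 1 1 4 0.0 -1; 2 1 5 0.0 -1
```

```bash
python3 -m pendant '1 1 4 0 -1; 1 1 4 0 -1; 1 1 4 0 1; 1 1 4 0 1; 1 1 4 0 1' >/dev/null
python3 -m pendant '0 0 0 0 1; 0 0 0 0 1; 0 0 0 0 1; 0 0 0 0 1; 0 0 0 0 1' >/dev/null
python3 -c "
from h import *
where()
x,y=slot(SRC,93)
print(slot(SRC,93))
plan([(x,y,202,-32,5)],1)"
```

```text
t 5.20 [ 553.6 -109.7  105.3] yA -32.01 open 0.503 gf 30.0 ft [-0.4  1.1  1.4]
[ 552.48249157 -108.43152706]
0 -0 -19 -0.0 1; 0 -1 -39 -0.0 1; 0 -1 -58 -0.0 1; 0 -1 -77 -0.0 1; 0 -2 -97 -0.0 1
```

```bash
python3 -m pendant '0 0 -8 0 1; 0 0 -30 0 1; 0 0 -55 0 1; 0 0 -80 0 1; 0 0 -95 0 1' >/dev/null
python3 -c "
from h import *
where()
x,y=slot(BLK,-93);print(x,y)
plan([(x,y,200,-23.2,8)],1)"
```

```text
t 5.70 [ 554.2 -110.2  202.4] yA -32.04 open 0.503 gf 30.0 ft [ 0.3  0.1 -2.3]
495.16340240804146 131.0204134492632
22 -22 0 -1.1 1; 43 -44 1 -2.2 1; 65 -67 1 -3.3 1; 87 -89 1 -4.4 1; 108 -111 1 -5.5 1
24 -20 0 -1.1 1; 47 -40 1 -2.2 1; 71 -60 1 -3.3 1; 71 -60 1 -3.3 1; 71 -60 1 -3.3 1
```

```bash
python3 -m pendant '22 -22 0 -1.1 1; 43 -44 0 -2.2 1; 65 -67 0 -3.3 1; 87 -89 0 -4.4 1; 108 -111 0 -5.5 1' >/dev/null
python3 -m pendant '24 -20 0 -1.1 1; 47 -40 0 -2.2 1; 71 -60 0 -3.3 1; 71 -60 0 -3.3 1; 71 -60 0 -3.3 1' >/dev/null
python3 -m pendant '0 0 10 0 1; 0 0 30 0 1; 0 0 50 0 1; 0 0 60 0 1; 0 0 60 0 1' >/dev/null
python3 -c "
from h import *
where()
x,y=slot(BLK,-93);print(x,y)
plan([(x,y,130,-23.2,1)],1)"
```

```text
t 7.20 [494.1 129.6 138.7] yA -23.31 open 0.502 gf 30.0 ft [-0.   0.1 -2.1]
495.16340240804146 131.0204134492632
2 0 9 -0.1 1; 2 0 9 -0.1 1; 2 0 9 -0.1 1; 2 0 9 -0.1 1; 2 0 9 -0.1 1
```

```bash
python3 -m pendant '2 0 5 0 1; 2 0 10 0 1; 2 0 16 0 1; 2 0 22 0 1; 2 0 22 0 1' >/dev/null
python3 -m pendant '0 0 3 0 1; 0 0 6 0 1; 0 0 9 0 1; 0 0 9 0 1; 0 0 9 0 1' >/dev/null
python3 -c "
from h import *
where()
p,d=arm.snapshot('scene');cv2.imwrite('pics/s1.png',cv2.resize(p[110:290,320:560],None,fx=3,fy=3))
"
```

```text
t 8.20 [495.6 132.7 109.2] yA -23.22 open 0.503 gf 30.0 ft [-0.3 -0.3 -2.4]
```

View pics/s1.png

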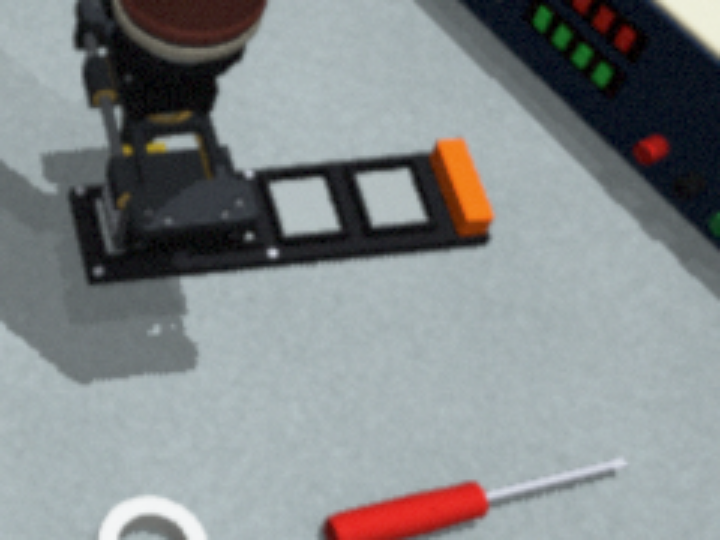

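The module is inside the pocket lips (underside about 15 mm up, no contact force). I'll lower it the last millimetres and release.

```bash
python3 -m pendant '0 0 1 0 1; 0 0 2 0 1; 0 0 3.5 0 1; 0 0 3.5 0 1; 0 0 3.5 0 1' 
python3 -m pendant '0 0 0 0 0.6; 0 0 0 0 0.2; 0 0 0 0 -0.2; 0 0 0 0 -1; 0 0 0 0 -1'
python3 -m pendant '0 0 0 0 -1; 0 0 -20 0 -1; 0 0 -50 0 -1; 0 0 -90 0 -1; 0 0 -90 0 -1'
python3 -c "
from h import *
x,y=slot(SRC,31)
plan([(x,y,195,-32,6)],-1)
"
```

```text
t: 8.75
tool_pos: [495.6, 132.8, 105.7]
ee_rot: [0.835, 0.55, -0.0, -0.0]
ft_force: [0.0, -0.5, -2.9]
opening: 0.504
gripper_force: 30.0
t: 9.25
tool_pos: [495.9, 132.8, 106.0]
ee_rot: [0.835, 0.55, 0.0, 0.0]
ft_force: [-0.5, -0.2, -0.1]
opening: 0.69
gripper_force: 0.0
t: 9.75
tool_pos: [498.1, 133.2, 200.4]
ee_rot: [0.835, 0.55, 0.004, 0.0]
ft_force: [0.6, 0.3, 0.4]
opening: 0.995
gripper_force: 0.0
-44 23 1 1.5 -1; -87 45 2 2.9 -1; -131 68 3 4.4 -1; -175 91 4 5.8 -1; -218 113 5 7.3 -1
-40 28 1 1.5 -1; -40 28 1 1.5 -1; -40 28 1 1.5 -1; -40 28 1 1.5 -1; -40 28 1 1.5 -1
```

```bash
python3 -m pendant '-43 22 0 1.5 -1; -86 45 0 2.9 -1; -129 67 0 4.4 -1; -172 90 0 5.8 -1; -216 112 0 7.3 -1' >/dev/null
python3 -m pendant '-40 28 0 1.5 -1; -40 28 0 1.5 -1; -40 28 0 1.5 -1; -40 28 0 1.5 -1; -40 28 0 1.5 -1' >/dev/null
python3 -c "
from h import *
where()
x,y=slot(SRC,31);print(x,y)
plan([(x,y,102,-32,1)],-1)
np.set_printoptions(precision=1,suppress=True)
for n in('top','scene'):
    p,d=arm.snapshot(n);c=arm.calibration(n);cv2.imwrite('pics/%s2.png'%n,p);K=c['mtx'];M=cv2.Rodrigues(c['rvec'])[0];v,u=np.mgrid[:420,:560]
    W=(np.stack([(u-K[0,2])*d/K[0,0],(v-K[1,2])*d/K[1,1],d],-1)-c['tvec'].ravel())@M
    m=(abs(W[...,2]-71)<7)&(np.hypot(W[...,0]-532,W[...,1]-217)<160)
    k,l,st,ce=cv2.connectedComponentsWithStats(m.astype(np.uint8))
    for i in range(1,k):
        if st[i,4]>80:print(n,ce[i],st[i,4],np.median(W[l==i][:,2]),cast(ce[i],71,c)[0])
print(slot(BLK,-93))
"
```

```text
t 10.75 [ 517.5 -156.9  195.5] yA -31.86 open 0.999 gf 0.0 ft [-0.1  0.2 -0. ]
519.6274971912294 -161.01050901915082
-2 4 94 0.1 -1; -2 4 94 0.1 -1; -2 4 94 0.1 -1; -2 4 94 0.1 -1; -2 4 94 0.1 -1
top [201.6 214.6] 271 71.89784237426959 [493.6 133.3  71. ]
scene [367.3 168.8] 381 71.74038402393498 [496.6 129.7  71. ]
[495.2 131. ]
```

Yellow is seated in the far pocket: top at 71 mm and within about 1 mm of the pocket centre. Next is white.

```bash
python3 -m pendant '-1 2 25 0 -1; -2 4 50 0 -1; -2 4 75 0 -1; -2 4 91 0 -1; -2 4 91 0 -1' >/dev/null
python3 -m pendant '0 0 0 0 -1; 0 0 0 0 1; 0 0 0 0 1; 0 0 0 0 1; 0 0 0 0 1' >/dev/null
python3 -m pendant '0 0 0 0 1; 0 0 0 0 1; 0 0 0 0 1; 0 0 0 0 1; 0 0 0 0 1' 
python3 -m pendant '0 0 -8 0 1; 0 0 -30 0 1; 0 0 -55 0 1; 0 0 -80 0 1; 0 0 -95 0 1' 
python3 -c "
from h import *
x,y=slot(BLK,-31);print(x,y)
plan([(x,y,200,-23.2,10)],1)"
```

```text
t: 12.35
tool_pos: [519.6, -162.4, 104.8]
ee_rot: [0.875, 0.485, -0.0, -0.0]
ft_force: [-0.2, 0.7, 0.8]
opening: 0.503
gripper_force: 30.0
t: 12.85
tool_pos: [519.9, -162.8, 201.8]
ee_rot: [0.875, 0.485, 0.001, 0.0]
ft_force: [0.9, -0.5, -2.1]
opening: 0.502
gripper_force: 30.0
519.5878008026805 188.00680448308773
30 -19 0 -0.9 1; 59 -37 0 -1.8 1; 89 -56 1 -2.7 1; 119 -75 1 -3.5 1; 149 -93 1 -4.4 1
31 -16 0 -0.9 1; 62 -33 0 -1.8 1; 93 -49 1 -2.7 1; 124 -65 1 -3.5 1; 155 -81 1 -4.4 1
```

```bash
python3 -m pendant '30 -19 0 -0.9 1; 59 -37 0 -1.8 1; 89 -56 0 -2.7 1; 119 -75 0 -3.5 1; 149 -93 0 -4.4 1' >/dev/null
python3 -m pendant '31 -16 0 -0.9 1; 62 -33 0 -1.8 1; 93 -49 0 -2.7 1; 124 -65 0 -3.5 1; 155 -81 0 -4.4 1' >/dev/null
python3 -m pendant '0 0 5 0 1; 0 0 20 0 1; 0 0 40 0 1; 0 0 60 0 1; 0 0 60 0 1' >/dev/null
python3 -c "
from h import *
where()
x,y=slot(BLK,-31);print(x,y)
plan([(x,y,110,-23.2,1)],1)"
```

```text
t 14.35 [518.  185.9 136.6] yA -23.33 open 0.500 gf 30.0 ft [-0.1  0.5 -2. ]
519.5878008026805 188.00680448308773
3 1 27 -0.1 1; 3 1 27 -0.1 1; 3 1 27 -0.1 1; 3 1 27 -0.1 1; 3 1 27 -0.1 1
```

```bash
python3 -m pendant '1 0.5 5 0 1; 1 0.5 10 0 1; 1 0.5 15 0 1; 1 0.5 15 0 1; 1 0.5 15 0 1' >/dev/null
python3 -c "
from h import *
where()
x,y=slot(BLK,-31);print(x,y)
plan([(x,y,108.5,-23.2,1)],1)"
```

```text
t 14.85 [520.8 188.8 124.9] yA -23.22 open 0.507 gf 30.0 ft [-0.4  0.4 -1.7]
519.5878008026805 188.00680448308773
-1 -1 16 -0.0 1; -1 -1 16 -0.0 1; -1 -1 16 -0.0 1; -1 -1 16 -0.0 1; -1 -1 16 -0.0 1
```

```bash
python3 -m pendant '-1 -1 4 0 1; -1 -1 8 0 1; -1 -1 12 0 1; -1 -1 16 0 1; -1 -1 16 0 1' 
python3 -m pendant '0 0 1 0 1; 0 0 2 0 1; 0 0 3 0 1; 0 0 3 0 1; 0 0 3 0 1'
```

```text
t: 15.35
tool_pos: [519.0, 188.2, 108.0]
ee_rot: [0.835, 0.55, -0.001, 0.0]
ft_force: [0.1, -0.6, -1.7]
opening: 0.505
gripper_force: 30.0
t: 15.85
tool_pos: [519.3, 188.4, 105.8]
ee_rot: [0.835, 0.55, 0.0, -0.0]
ft_force: [-0.2, 0.1, -2.2]
opening: 0.506
gripper_force: 30.0
```

```bash
python3 -m pendant '0 0 0.5 0 0.6; 0 0 0.5 0 0.2; 0 0 0.5 0 -0.2; 0 0 0.5 0 -1; 0 0 0.5 0 -1'
python3 -m pendant '0 0 0 0 -1; 0 0 -20 0 -1; 0 0 -50 0 -1; 0 0 -90 0 -1; 0 0 -90 0 -1' >/dev/null
python3 -c "
from h import *
where()
x,y=slot(SRC,-31)
plan([(x,y,195,-32,9)],-1)
"
```

```text
t: 16.35
tool_pos: [519.5, 188.4, 105.5]
ee_rot: [0.835, 0.55, 0.0, 0.0]
ft_force: [0.6, -0.2, -0.4]
opening: 0.692
gripper_force: 0.0
t 16.85 [521.8 188.9 200.1] yA -23.24 open 0.992 gf 0.0 ft [ 0.8  0.5 -0.1]
-43 14 1 1.0 -1; -85 28 1 1.9 -1; -128 42 2 2.9 -1; -170 56 2 3.9 -1; -213 70 3 4.9 -1
-41 18 1 1.0 -1; -83 35 1 1.9 -1; -124 53 2 2.9 -1; -165 71 2 3.9 -1; -165 71 2 3.9 -1
```

```bash
python3 -m pendant '-42 14 0 1 -1; -84 28 0 1.9 -1; -127 42 0 2.9 -1; -170 56 0 3.9 -1; -213 69 0 4.9 -1' >/dev/null
python3 -m pendant '-41 18 0 1 -1; -83 35 0 1.9 -1; -124 53 0 2.9 -1; -164 70 0 3.9 -1; -164 70 0 3.9 -1' >/dev/null
python3 -m pendant '0 0 25 0 -1; 0 0 40 0 -1; 0 0 40 0 -1; 0 0 40 0 -1; 0 0 40 0 -1' >/dev/null
python3 -c "
from h import *
where()
x,y=slot(SRC,-31);print(x,y)
plan([(x,y,104.5,-32,1)],-1)
"
```

```text
t 18.35 [ 483.7 -212.2  156. ] yA -31.98 open 1.003 gf 0.0 ft [ 0.1 -0.1 -0.1]
486.77250280877064 -213.5894909808492
0 3 51 0.0 -1; 0 3 51 0.0 -1; 0 3 51 0.0 -1; 0 3 51 0.0 -1; 0 3 51 0.0 -1
```

```bash
python3 -m pendant '0 3 10 0 -1; 0 3 25 0 -1; 0 3 40 0 -1; 0 3 51 0 -1; 0 3 51 0 -1' >/dev/null
python3 -m pendant '0 0 0 0 -1; 0 0 0 0 1; 0 0 0 0 1; 0 0 0 0 1; 0 0 0 0 1'
python3 -m pendant '0 0 0 0 1; 0 0 0 0 1; 0 0 0 0 1; 0 0 0 0 1; 0 0 0 0 1' 
python3 -m pendant '0 0 -8 0 1; 0 0 -30 0 1; 0 0 -55 0 1; 0 0 -80 0 1; 0 0 -95 0 1' 
python3 -c "
from h import *
x,y=slot(BLK,31);print(x,y)
plan([(x,y,200,-23.2,13)],1)"
```

```text
t: 19.35
tool_pos: [486.0, -213.8, 104.5]
ee_rot: [0.875, 0.485, 0.0, 0.0]
ft_force: [-0.4, 0.3, 0.2]
opening: 0.722
gripper_force: 0.0
t: 19.85
tool_pos: [485.8, -213.8, 104.3]
ee_rot: [0.875, 0.485, 0.0, 0.0]
ft_force: [0.5, 0.7, 2.0]
opening: 0.503
gripper_force: 30.0
t: 20.35
tool_pos: [486.0, -214.2, 201.1]
ee_rot: [0.875, 0.485, 0.001, 0.0]
ft_force: [0.2, -0.2, -3.0]
opening: 0.507
gripper_force: 30.0
544.0121991973194 244.99319551691227
32 -15 0 -0.7 1; 65 -30 0 -1.4 1; 97 -45 0 -2.0 1; 129 -60 0 -2.7 1; 162 -75 0 -3.4 1
33 -13 0 -0.7 1; 66 -26 0 -1.4 1; 99 -39 0 -2.0 1; 133 -52 0 -2.7 1; 166 -65 0 -3.4 1
34 -11 0 -0.7 1; 68 -22 0 -1.4 1; 102 -33 0 -2.0 1; 102 -33 0 -2.0 1; 102 -33 0 -2.0 1
```

```bash
python3 -m pendant '32 -15 0 -0.7 1; 65 -30 0 -1.4 1; 97 -45 0 -2 1; 129 -60 0 -2.7 1; 162 -75 0 -3.4 1' >/dev/null
python3 -m pendant '33 -13 0 -0.7 1; 66 -26 0 -1.4 1; 99 -39 0 -2 1; 133 -52 0 -2.7 1; 166 -65 0 -3.4 1' >/dev/null
python3 -m pendant '34 -11 0 -0.7 1; 68 -22 0 -1.4 1; 102 -33 0 -2 1; 102 -33 0 -2 1; 102 -33 0 -2 1' >/dev/null
python3 -m pendant '0 0 10 0 1; 0 0 30 0 1; 0 0 55 0 1; 0 0 75 0 1; 0 0 75 0 1' >/dev/null
python3 -c "
from h import *
where()
x,y=slot(BLK,31);print(x,y)
plan([(x,y,108,-23.2,1)],1)"
```

```text
t 22.35 [542.4 244.3 121.2] yA -23.33 open 0.502 gf 30.0 ft [-0.6 -1.  -2.7]
544.0121991973194 244.99319551691227
1 1 13 -0.1 1; 1 1 13 -0.1 1; 1 1 13 -0.1 1; 1 1 13 -0.1 1; 1 1 13 -0.1 1
```

```bash
python3 -m pendant '0.5 1 3 0 1; 0.5 1 7 0 1; 0.5 1 12 0 1; 0.5 1 16 0 1; 0.5 1 16 0 1' 
python3 -c "
from h import *
where()
plan([(*slot(BLK,31),104.7,-23.2,1)],1)"
```

```text
t: 22.85
tool_pos: [545.0, 246.5, 107.9]
ee_rot: [0.835, 0.55, -0.0, -0.0]
ft_force: [0.1, -0.2, -3.3]
opening: 0.503
gripper_force: 30.0
t 22.85 [545.  246.5 107.9] yA -23.20 open 0.503 gf 30.0 ft [ 0.1 -0.2 -3.3]
-2 -0 3 -0.0 1; -2 -0 3 -0.0 1; -2 -0 3 -0.0 1; -2 -0 3 -0.0 1; -2 -0 3 -0.0 1
```

```bash
python3 -m pendant '-1 0 1 0 1; -1 0 2 0 1; -1 0 3 0 1; -1 0 3 0 1; -1 0 3 0 1'
python3 -m pendant '0 0 0 0 0.6; 0 0 0 0 0.2; 0 0 0 0 -0.2; 0 0 0 0 -1; 0 0 0 0 -1'
python3 -m pendant '0 0 0 0 -1; 0 0 -20 0 -1; 0 0 -50 0 -1; 0 0 -90 0 -1; 0 0 -90 0 -1' >/dev/null
python3 -c "
from h import *
where()
x,y=slot(SRC,-93)
plan([(x,y,195,-32,13)],-1)
"
```

```text
t: 23.35
tool_pos: [544.8, 245.7, 105.3]
ee_rot: [0.835, 0.55, 0.0, 0.0]
ft_force: [0.3, 0.2, -2.5]
opening: 0.502
gripper_force: 30.0
t: 23.85
tool_pos: [545.0, 245.7, 105.6]
ee_rot: [0.835, 0.55, 0.0, 0.0]
ft_force: [-0.5, -1.0, -0.4]
opening: 0.691
gripper_force: 0.0
t 24.35 [547.3 246.2 200.5] yA -23.25 open 0.992 gf 0.0 ft [ 0.9 -0.4  0.1]
-39 9 0 0.7 -1; -78 18 1 1.3 -1; -117 27 1 2.0 -1; -156 36 2 2.7 -1; -195 45 2 3.4 -1
-38 11 0 0.7 -1; -77 22 1 1.3 -1; -115 34 1 2.0 -1; -154 45 2 2.7 -1; -192 56 2 3.4 -1
-38 13 0 0.7 -1; -75 27 1 1.3 -1; -113 40 1 2.0 -1; -113 40 1 2.0 -1; -113 40 1 2.0 -1
```

```bash
python3 -m pendant '-39 9 0 0.7 -1; -78 18 0 1.3 -1; -117 27 0 2 -1; -156 36 0 2.7 -1; -195 45 0 3.4 -1' >/dev/null
python3 -m pendant '-38 11 0 0.7 -1; -77 22 0 1.3 -1; -115 34 0 2 -1; -154 45 0 2.7 -1; -192 56 0 3.4 -1' >/dev/null
python3 -m pendant '-38 13 0 0.7 -1; -75 27 0 1.3 -1; -111 40 0 2 -1; -111 40 0 2 -1; -111 40 0 2 -1' >/dev/null
python3 -m pendant '0 0 25 0 -1; 0 0 40 0 -1; 0 0 40 0 -1; 0 0 40 0 -1; 0 0 40 0 -1' >/dev/null
python3 -c "
from h import *
where()
x,y=slot(SRC,-93);print(x,y)
plan([(x,y,104.5,-32,1)],-1)
"
```

```text
t 26.35 [ 453.  -264.1  156. ] yA -31.99 open 0.997 gf 0.0 ft [ 0.  -0.3  1.1]
453.91750842631194 -266.1684729425476
-1 2 52 0.0 -1; -1 2 52 0.0 -1; -1 2 52 0.0 -1; -1 2 52 0.0 -1; -1 2 52 0.0 -1
```

```bash
python3 -m pendant '-1 2 10 0 -1; -1 2 25 0 -1; -1 2 40 0 -1; -1 2 51 0 -1; -1 2 51 0 -1' >/dev/null
python3 -m pendant '0 0 0 0 -1; 0 0 0 0 1; 0 0 0 0 1; 0 0 0 0 1; 0 0 0 0 1' >/dev/null
python3 -m pendant '0 0 0 0 1; 0 0 0 0 1; 0 0 0 0 1; 0 0 0 0 1; 0 0 0 0 1' 
python3 -m pendant '0 0 -8 0 1; 0 0 -30 0 1; 0 0 -55 0 1; 0 0 -80 0 1; 0 0 -95 0 1' 
python3 -c "
from h import *
x,y=slot(BLK,93);print(x,y)
plan([(x,y,200,-23.2,15)],1)"
```

```text
t: 27.85
tool_pos: [453.7, -266.1, 104.3]
ee_rot: [0.875, 0.485, 0.0, 0.0]
ft_force: [0.1, -0.0, 0.4]
opening: 0.508
gripper_force: 30.0
t: 28.35
tool_pos: [453.8, -266.6, 201.1]
ee_rot: [0.875, 0.484, 0.001, 0.0]
ft_force: [0.9, -0.4, -2.9]
opening: 0.505
gripper_force: 30.0
568.4365975919584 301.9795865507368
36 -14 0 -0.6 1; 72 -27 0 -1.2 1; 109 -41 0 -1.8 1; 145 -55 0 -2.4 1; 181 -68 0 -2.9 1
37 -12 0 -0.6 1; 74 -24 0 -1.2 1; 111 -35 0 -1.8 1; 147 -47 0 -2.4 1; 184 -59 0 -2.9 1
37 -10 0 -0.6 1; 75 -20 0 -1.2 1; 112 -30 0 -1.8 1; 150 -39 0 -2.4 1; 187 -49 0 -2.9 1
```

```bash
python3 -m pendant '36 -14 0 -0.6 1; 72 -27 0 -1.2 1; 109 -41 0 -1.8 1; 145 -55 0 -2.4 1; 181 -68 0 -2.9 1' >/dev/null
python3 -m pendant '37 -12 0 -0.6 1; 74 -24 0 -1.2 1; 111 -35 0 -1.8 1; 147 -47 0 -2.4 1; 184 -59 0 -2.9 1' >/dev/null
python3 -m pendant '37 -10 0 -0.6 1; 75 -20 0 -1.2 1; 112 -30 0 -1.8 1; 150 -39 0 -2.4 1; 187 -49 0 -2.9 1' >/dev/null
python3 -m pendant '0 0 0 0 1; 0 0 20 0 1; 0 0 45 0 1; 0 0 70 0 1; 0 0 70 0 1' >/dev/null
python3 -c "
from h import *
where()
x,y=slot(BLK,93);print(x,y)
plan([(x,y,108,-23.2,1)],1)"
```

```text
t 30.35 [566.3 301.3 125.6] yA -23.30 open 0.505 gf 30.0 ft [-0.7 -0.  -2.6]
568.4365975919584 301.9795865507368
1 2 18 -0.1 1; 1 2 18 -0.1 1; 1 2 18 -0.1 1; 1 2 18 -0.1 1; 1 2 18 -0.1 1
```

```bash
python3 -m pendant '0 1 3 0 1; 0 1 7 0 1; 0 1 11 0 1; 0 1 11 0 1; 0 1 11 0 1' 
python3 -c "
from h import *
plan([(*slot(BLK,93),104.7,-23.2,1)],1)"
```

```text
t: 30.85
tool_pos: [569.6, 302.0, 118.6]
ee_rot: [0.835, 0.55, 0.0, -0.0]
ft_force: [0.3, 0.2, -2.5]
opening: 0.505
gripper_force: 30.0
-0 -1 14 -0.1 1; -0 -1 14 -0.1 1; -0 -1 14 -0.1 1; -0 -1 14 -0.1 1; -0 -1 14 -0.1 1
```

```bash
python3 -m pendant '0 -1 3 0 1; 0 -1 6 0 1; 0 -1 9 0 1; 0 -1 11 0 1; 0 -1 13 0 1' 
python3 -m pendant '0 0 0.5 0 1; 0 0 0.5 0 1; 0 0 0.5 0 0.6; 0 0 0.5 0 0.2; 0 0 0.5 0 -0.2'
python3 -m pendant '0 0 0 0 -1; 0 0 0 0 -1; 0 0 0 0 -1; 0 0 0 0 -1; 0 0 0 0 -1'
python3 -m pendant '0 0 -20 0 -1; 0 0 -50 0 -1; 0 0 -90 0 -1; 0 0 -130 0 -1; 0 0 -130 0 -1'
python3 -m pendant '-40 0 0 0 -1; -80 0 0 0 -1; -120 0 0 0 -1; -160 0 0 0 -1; -200 0 0 0 -1' >/dev/null
python3 -m pendant '-40 0 0 0 -1; -80 0 0 0 -1; -120 0 0 0 -1; -120 0 0 0 -1; -120 0 0 0 -1' >/dev/null
python3 -c "
from h import *
where()
np.set_printoptions(precision=1,suppress=True)
for n in('top','scene'):
    p,d=arm.snapshot(n);c=arm.calibration(n);cv2.imwrite('pics/%s3.png'%n,p);K=c['mtx'];M=cv2.Rodrigues(c['rvec'])[0];v,u=np.mgrid[:420,:560]
    W=(np.stack([(u-K[0,2])*d/K[0,0],(v-K[1,2])*d/K[1,1],d],-1)-c['tvec'].ravel())@M
    m=(abs(W[...,2]-71)<7)&(np.hypot(W[...,0]-532,W[...,1]-217)<160)
    k,l,st,ce=cv2.connectedComponentsWithStats(m.astype(np.uint8))
    for i in range(1,k):
        if st[i,4]>80:print(n,ce[i],st[i,4],np.median(W[l==i][:,2]),cast(ce[i],71,c)[0])
for y in(93,31,-31,-93):print(slot(BLK,y))
"
```

```text
t: 31.35
tool_pos: [568.5, 302.2, 105.0]
ee_rot: [0.835, 0.55, -0.0, 0.0]
ft_force: [-0.3, 0.2, -1.9]
opening: 0.501
gripper_force: 30.0
t: 31.85
tool_pos: [568.7, 302.4, 105.0]
ee_rot: [0.835, 0.55, 0.0, -0.0]
ft_force: [0.3, -0.8, -0.3]
opening: 0.541
gripper_force: 0.0
t: 32.35
tool_pos: [568.6, 302.3, 104.8]
ee_rot: [0.835, 0.55, 0.0, -0.0]
ft_force: [0.8, -0.3, -0.6]
opening: 0.952
gripper_force: 0.0
t: 32.85
tool_pos: [571.0, 302.8, 240.7]
ee_rot: [0.836, 0.549, 0.004, -0.0]
ft_force: [-0.1, -0.2, 0.6]
opening: 0.996
gripper_force: 0.0
t 33.85 [441.8   8.2 234.9] yA -23.39 open 0.998 gf 0.0 ft [ 0.   0.7 -0.3]
top [132.5 187.2] 270 72.05673177107153 [566.7 303.2  71. ]
top [155. 196.] 268 72.10618478975395 [543.2 247.5  71. ]
top [178.2 205.4] 269 72.03700863623496 [518.1 190.7  71. ]
top [200.7 215. ] 235 72.22583742101406 [492.6 135.6  71. ]
scene [457.4 159.8] 389 71.76131897228112 [569.6 299.1  71. ]
scene [428.2 162.9] 384 71.81832338805745 [546.3 243.4  71. ]
scene [397.6 165.5] 381 71.70707235554468 [520.5 186.8  71. ]
scene [367.3 168.7] 381 71.80918890839939 [496.5 129.7  71. ]
[568.4 302. ]
[544. 245.]
[519.6 188. ]
[495.2 131. ]
```

View pics/scene3.png

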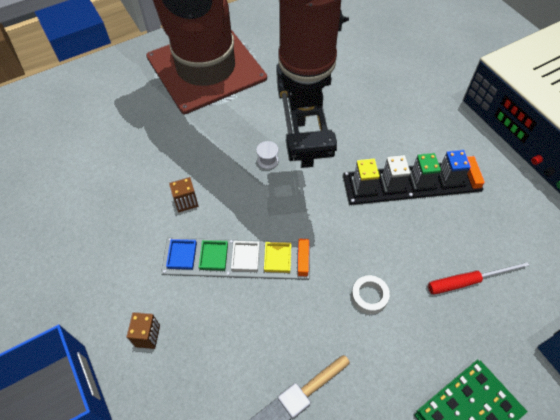

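All four modules stand in the black rack, blue (457,160) beside the orange block, then green, white, and yellow (367,169) farthest. Their tops are at 71–72 mm, and the arm is clear.

```bash
python3 -c "
from station import arm
print(arm.sign_off())"
```

```text
the job is handed in; nothing more can be done
None
```

The four modules stand upright and released in the black rack in reverse order (blue beside the orange block, then green, white, and yellow farthest), each within about 2 mm of its pocket centre by the mean of two cameras; the job was handed in at about 34 s of the 109 s allowed, and no verdict came back.

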